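# Hang the climate logger back in the dry cabinet

### The arm

A 6-joint arm with a two-finger parallel gripper is mounted at the origin on a cart in front of the work surface, level with it; the furniture and walls round the work are solid. World frame = base frame: x ahead of the robot, y to its left, z up, the work surface at z = 0. Lengths are in mm, angles in rad, forces in N, time in s.
With the tool pointing down it reaches from about 325 to 1000 mm from the base axis. Payload 5.1 kg.
Tool frame: the origin (TCP) lies on the centre line of the jaws, within the pads' length; the fingertips stand 19 mm ahead of it and the grasp point (between the pads) is the TCP (manip.tip_reach is the distance from the TCP to the fingertips, in mm); z points along the fingers, y is the line along which they close (so a half turn about z gives the same grasp; the last joint's range is limited). The gripper opens to 85 mm and grips with 20 to 120 N. Pads are 22 mm wide; open, the fingers measure 114 mm over their backs; the gripper's body (76 mm by 85 mm) begins 54 mm behind the grasp point. The pads swing forward as they close: fully open they stand 13 mm farther back than shut.
Start: joints at [-1.245, 0.124, 1.65, -0, 1.367, -0.083], TCP at [258.348, -596.44, 250.322] pointing down, gripper open.
Joint ranges: [-2.61, 2.61], [-1.02, 2.33], [0.03, 2.71], [-1.35, 4.49], [0.32, 2.68], [-2.91, 2.91]. Speed limits (rad/s): [2.57, 2.57, 3.14, 3.14, 3.14, 3.14].

### API

Orientations are given as a unit quaternion [x, y, z, w].
In Python, from bench import manip gives the robot as it stands.
- The arm moves only by the tool send_rows, never from a script. Its argument "targets" is a list of rows, each a list of 5 numbers: the finger opening in mm, from 0 to 85.4, then the shift along the tool's x, y, z in units of 30 mm (1.0 is 30 mm), then the turn about the tool's z in rad. A call has 1 to 8 rows; each row shifts and turns the commanded pose from where the row before left it, along the tool's axes as they then stand; what a row does not reach is not made up. A row lasts 1/10 s, in which the tool goes at most 50 mm and 8.59 degrees, less where a joint would pass 70% of its speed; a pose out of reach is approached as far as the arm can. A call is refused whole if a number of a shift passes 1 or a number of a turn 0.15, either way. A call with a gripper value outside its range is refused whole. The fingers move at their own pace and stop on an object; "force" is the grip in N (left out, the last holds). Time passes only in rows, so rows that do not move let the fingers close. It gives the time, the measured TCP pose, the force, the opening and the grip force at its end, in the units of the state.
- manip.state(): the state, without advancing time (a new reading comes with each control period).
- manip.get_image(name): name is "scene" or "top" or "wrist"; returns the picture (480x640x3 uint8, red, green, blue); there is no depth.
- manip.camera_info(name): a dict with "mtx" (3x3 intrinsics, pixels), "rvec" (rotation vector, rad) and "tvec" (3), from world to camera coordinates, as OpenCV has them; the wrist camera has in their place "T_tool_cam" (4x4, takes a point from camera to tool coordinates, whose origin is the TCP and whose axes are the flange's). Camera axes: x right, y down, z forward; pixel columns grow to the right and rows downward; lengths in mm; the calibration is good to about 2 mm. The wrist camera is an equidistant fisheye: a pixel r from the principal point sees the ray r / f radians off the axis. A picture is of the moment at which its call begins: read the wrist's pose just before it. camera_info takes no time and is no camera call.
- manip.close_job(): hands the job in; it is judged then, once.
The state is a dict: "clock": time; "joint_pos": joint angles; "qd": joint speeds; "effort": joint torques, N m; "position": TCP position; "eef_rot": TCP orientation; "force": force on the tool from outside, world axes, zero at the start; "moment": the same for the moment, N m; "finger_gap": opening from 0.0 (shut) to 1.0 (fully open); "finger_force": force on a finger pad.
Only numpy, scipy, OpenCV 4.12 (cv2) and the standard library are available. Lean on these libraries where they do the work, as an engineer would, in place of code of your own. Each camera call takes 0.05 s, during which the arm holds its last target. There are 200 camera calls.

### The job

The climate logger has been read out: lift it from its dock, take it down through the open hatch of the clear dry cabinet and hang it by its cross bar on the snap hook inside, pressing it down gently past the sprung wire gate until the gate has snapped shut above the bar. Nothing may touch the soft black seal round the hatch, do not overload the hook, and leave the things standing about alone. Then let go and slide the cover fully shut.

Things in the scene. Friction and masses are not known exactly. Their poses are not given: they have to be found in the camera images.
- logger: white climate logger, 110 g, upright in its dock. Body 22 (x) x 50 (y) x 46 (z) mm, display on the -x face; on top a ladder of two side rails (9 thick in x, 5 wide in y; 36 mm apart outside, 26 inside) from z = 46 to 154, joined by a top piece at z = 146 to 154 and a steel cross bar at z = 109; open between. Origin: centre of the underside, z up
- logger_bar (a point): centre of the logger's round steel cross bar (5 mm thick, along the logger's y), 109 mm above the logger's underside. This bar goes into the hook
- logger_grip (a point): where to grip the logger: 144 mm above its underside, across the two rails (36 mm along the logger's y)
- dock: black read-out dock fixed to the bench, base 74 x 90 mm; the logger stands 16 mm deep in its pocket, 8 mm above the bench, and lifts straight out (2 mm play each side). Origin: centre of the underside, axes as the logger's
- cabinet: dry cabinet, clear walls, white roof, 190 (x) x 310 (y) x 190 (z) mm, fixed to the bench. Origin: centre of the underside; x to its back wall, z up. The snap hook is in its left (+y) half; things are stored in the right half behind a 100 mm high partition at y = -5 mm. Floor 9 mm above the bench. Two cover guides, 201 mm above the bench, run along y at x = -92 and 52 mm
- hatch_frame: soft black seal round the hatch in the roof, 10 mm wide; opening 110 (x) x 140 (y) mm. Origin: centre of the opening at the seal's upper face, 193 mm above the bench, axes as the cabinet's. Neither logger nor gripper may touch it
- hook_strip: upright strip on the back wall; from it an arm (6 mm high) reaches forward (-x) to the snap hook, a U open to the top. The arm is clamped by hand at a height that is NOT reported and must be felt or seen: the seated bar's centre is 123 to 147 mm above the bench. The clamp bears 25 N at most between logger or gripper and hook. Origin: lower end of the strip, axes as the cabinet's
- hook_line (a point): point on the vertical line down which to press the centre of the bar, 147 mm above the bench (highest seat); axes as the cabinet's. From this line along x: front tip of the U at -11 to -6 mm, hood of the rear post from +6 mm at its top, rear post from +10 mm. Hook 8 to 12 mm wide in y. Come down about 36 mm in front of this line, then move +x onto it with bar above tip and logger body below arm
- gate (a joint): sprung wire gate across the hook's mouth, hinged on the rear post; 0 = shut (rad), up to 1.5 as it is pushed down. Yields to at most 6 N. Measured up from the seated bar's centre: arm underside -8.5, gate 16.5, top of tip 19.5, of hood 25 mm. The gate springs shut again once the bar's centre is within 3 mm of its seat, which is rigid: a firm stop, unlike the gate
- cover (a joint): clear sliding cover of the hatch, 136 x 160 mm, grey edges: 0 = fully shut, grows to 0.150 (m) as it slides to the cabinet's -y; starts open by 0.140 to 0.150. About 2 N friction, hard stop at 0
- cover_grip (a point): 5 mm below the top of the grey grip ridge in the middle of the cover: 50 mm long in the cabinet's x, 12 mm wide in y; 21 mm above the cover plate, 221 mm above the bench
- timer: white bench timer, leave alone
- sample_cup: sample cup with lid, leave alone
- bottle: small white bottle, leave alone
- pen: blue pen, leave alone

How it is judged (in metres and radians):
On the way:
1. the logger hangs in the hook by its bar, let go, with the gate shut above the bar (x of logger_bar in the frame of cabinet between -0.0125 and 0.005 m and y of logger_bar in the frame of hatch_frame between -0.014 and 0.014 m and height (world z) of logger_bar between 0.119 and 0.149 m and value of joint gate below 0.06 rad and contact force between the fingers and logger below 0.1 N and contact force between logger and hook_strip above 0.3 N), for 0.2 s.
At the end, for the whole second after the job is handed in: the logger hangs at rest, upright within 15 degrees, with its cross bar in the U of the snap hook, the gate shut above it (within 0.06 rad), and the cover is shut to within 5 mm (x of logger_bar in the frame of cabinet between -0.0125 and 0.005 m and y of logger_bar in the frame of hatch_frame between -0.014 and 0.014 m and height (world z) of logger_bar between 0.119 and 0.149 m and value of joint gate below 0.06 rad and angle between logger's own z axis and vertical below 0.26 rad and linear speed of logger below 0.03 m/s and value of joint cover below 0.005 m); the robot touches nothing.
It fails at once if the logger or the robot touches the soft seal of the hatch (over 1 N) (contact force between any of logger, the fingers, the arm and hatch_frame above 1 N).
It fails at once if the hook is loaded with more than 25 N by the logger or the robot (contact force between any of logger, the fingers and hook_strip above 25 N).
It fails at once if a bystander is moved by more than 20 mm (distance of any of timer, sample_cup, bottle, pen from where it was at the start of the episode above 0.02 m).
It also fails if it takes over 67 s, if anything falls off the work surface, if the arm or the gripper's body presses on something with over 40 N, if the wrist force passes 120 N, or if a joint passes its speed limit or range.

## Working session

There is one attempt and no reset: what is moved stays moved. The work goes in short steps, Python scripts to look and compute and a tool call to move; the robot and the scene stay as the last step left them, time stands still between calls to the robot, and variables do not carry over. Pictures are saved under pics/ and viewed, at most 10 in all, crops included, and the job is handed in when it is done.

Besides the shell and the picture viewer there is one more tool, called after "Request:" in YAML: its name, and indented under it one key for each argument. send_rows: Moves the arm, as the interface text tells. Its arguments: {"type":"object","properties":{"targets":{"type":"array","items":{"type":"array","items":{"type":"number"}}},"force":{"type":"number"}},"required":["targets"]}

```bash
ls; mkdir -p pics; python3 - <<'E'
from bench import manip
import cv2
print(manip.state())
for n in("scene","top"):
    cv2.imwrite(f"pics/{n}0.png",manip.get_image(n)[:,:,::-1]); print(n,manip.camera_info(n))
print(manip.camera_info("wrist"), manip.tip_reach)
E
```

```text
pics
{'clock': 0.0, 'joint_pos': array([-1.24454215e+00,  1.24515141e-01,  1.65166723e+00,  4.13272499e-06,
        1.36751277e+00, -8.26169498e-02]), 'qd': array([ 0.00149063,  0.00041117,  0.00141417, -0.00050676,  0.00056714,
        0.00066153]), 'effort': array([-8.36737727e-04, -4.23614359e+01, -3.65455091e+01, -1.88791973e-04,
        6.97681593e-03, -1.70728362e-05]), 'position': array([ 258.20332698, -595.89294418,  249.05049177]), 'eef_rot': array([ 9.79175273e-01,  2.03013989e-01, -1.25736383e-04, -1.04370081e-03]), 'force': array([ 0.65483915, -0.55625555, -0.21632493]), 'moment': array([-0.05303874,  0.00828392,  0.00861422]), 'finger_force': 0.0, 'finger_gap': 1.0023977879379777}
scene {'mtx': array([[463.58375519,   0.        , 320.602443  ],
       [  0.        , 463.58375519, 235.09452967],
       [  0.        ,   0.        ,   1.        ]]), 'rvec': array([ 2.23461226,  1.37701931, -0.39417686]), 'tvec': array([-438.24238813, -251.74690321, 1241.0578595 ])}
top {'mtx': array([[560.20974743,   0.        , 320.11436079],
       [  0.        , 560.20974743, 250.21833309],
       [  0.        ,   0.        ,   1.        ]]), 'rvec': array([ 2.15785383, -2.12053498,  0.14230482]), 'tvec': array([ 228.66361958,  561.12503408, 1145.27751887])}
{'mtx': array([[371.64829954,   0.        , 318.99355128],
       [  0.        , 371.64829954, 238.5870012 ],
       [  0.        ,   0.        ,   1.        ]]), 'T_tool_cam': array([[ 3.41158996e-05, -9.58693577e-01, -2.84440899e-01,
         7.27102164e+01],
       [ 9.99999984e-01,  8.24301674e-05, -1.57886482e-04,
        -7.34438609e-01],
       [ 1.74811267e-04, -2.84440889e-01,  9.58693564e-01,
        -1.23903715e+02],
       [ 0.00000000e+00,  0.00000000e+00,  0.00000000e+00,
         1.00000000e+00]])} 19.0
```

View pics/scene0.png

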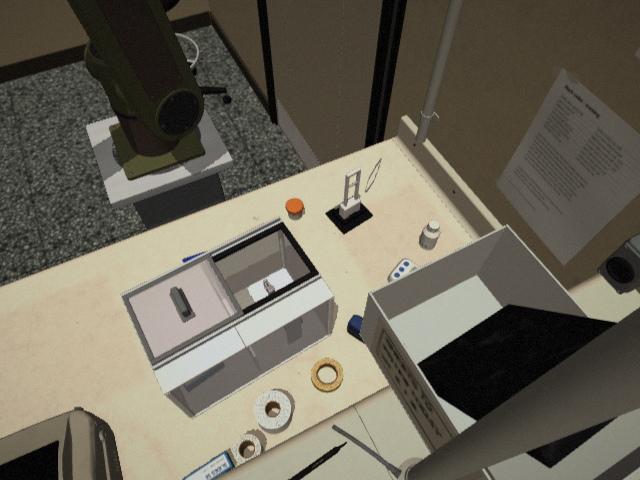

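View pics/top0.png

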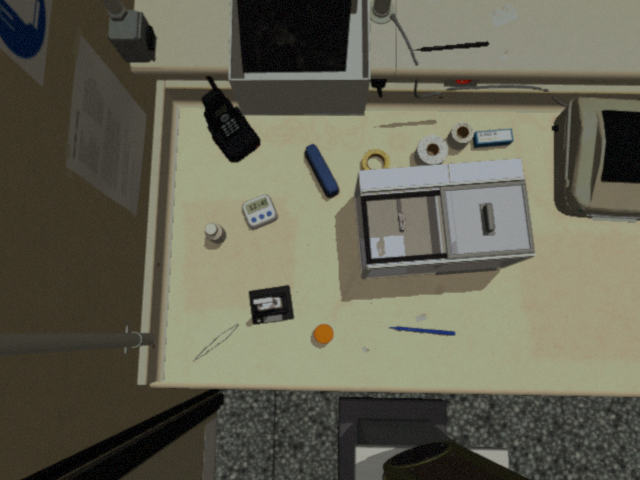

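Scene: the logger in its dock is around (350,205) and the cabinet around (230,310). Top: dock around (270,305), hatch (403,225), cover ridge (487,219). I'll enlarge both.

```bash
cat > h.py <<'E'
import numpy as np,cv2
from bench import manip
def cam(n):
    c=manip.camera_info(n); return c["mtx"],cv2.Rodrigues(np.array(c["rvec"]))[0],np.array(c["tvec"])
def plane(n,uv,z):
    K,R,t=cam(n); C=-R.T@t; d=R.T@np.linalg.inv(K)@np.array([*uv,1.]); return C+d*(z-C[2])/d[2]
def proj(n,p):
    K,R,t=cam(n); q=K@(R@np.array(p,float)+t); return q[:2]/q[2]
def tri(ms): # [(cam,uv)]
    A=np.zeros((3,3));b=np.zeros(3)
    for n,uv in ms:
        K,R,t=cam(n); C=-R.T@t; d=R.T@np.linalg.inv(K)@np.array([*uv,1.]); d/=np.linalg.norm(d)
        P=np.eye(3)-np.outer(d,d); A+=P;b+=P@C
    return np.linalg.solve(A,b)
E
python3 - <<'E'
import cv2,numpy as np
t=cv2.imread("pics/top0.png");s=cv2.imread("pics/scene0.png")
a=cv2.resize(t[150:340,240:540],None,fx=2.6,fy=2.6,interpolation=cv2.INTER_CUBIC);cv2.imwrite("pics/topc.png",a)
b=cv2.resize(s[160:360,120:385],None,fx=3,fy=3,interpolation=cv2.INTER_CUBIC);cv2.imwrite("pics/scc.png",b)
E
```

```text
(no output)
```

View pics/topc.png

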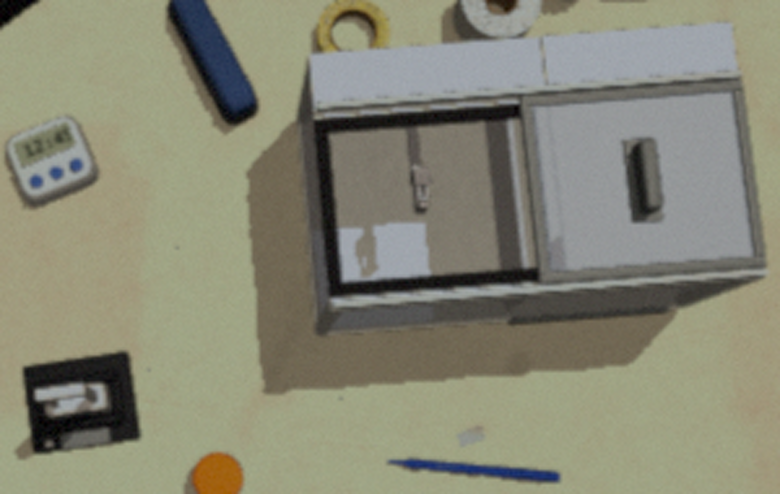

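View pics/scc.png

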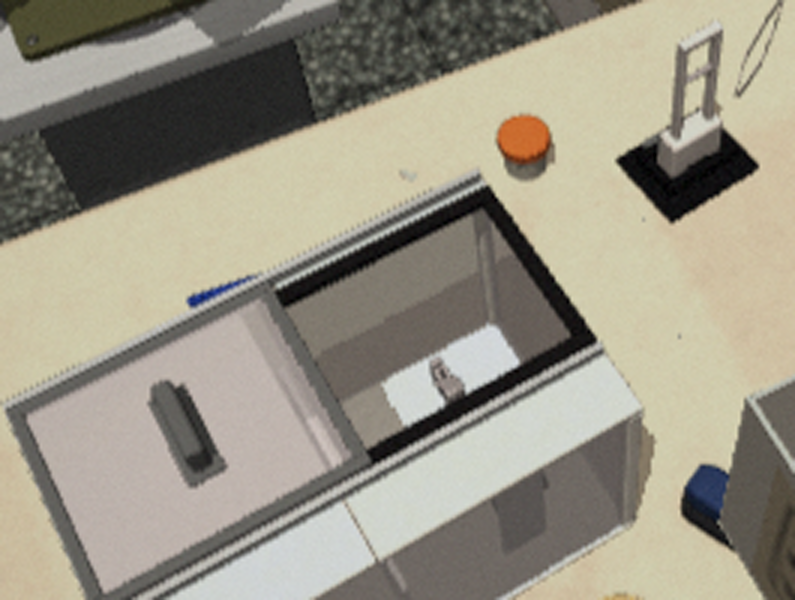

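Top crop: the inner hatch corners are about (329,133), (341,284) and (535,272). The ridge is around (648,178), the hook around (421,188), and the dock corners are (24,368), (129,352), (141,438) and (31,452). Scene crop: the logger's top piece runs (678,45)-(720,27), and the hook tip is near (437,362).

```bash
python3 - <<'E'
from h import *
np.set_printoptions(precision=1,suppress=True)
T=lambda u,v:(240+u/2.6-.3,150+v/2.6-.3); S=lambda u,v:(120+u/3-.33,160+v/3-.33)
print("seal inner TL,BL,BR z193",*[plane("top",T(*p),193)[:2] for p in [(329,133),(341,284),(535,272)]])
print("seal outer TL,BL",*[plane("top",T(*p),193)[:2] for p in [(316,120),(331,297)]])
print("scene inner: front-left,back-left,", *[plane("scene",S(*p),193)[:2] for p in [(483,208),(575,337),(371,458)]])
print("scene outer frontleft, backleft", *[plane("scene",S(*p),193)[:2] for p in [(487,187),(597,340)]])
for z in(0,8,16,24): print("dock",z,*[plane("top",T(*p),z)[:2] for p in [(24,368),(129,352),(141,438),(31,452)]])
print("dock sc 8",*[plane("scene",S(*p),8)[:2] for p in [(616,160),(675,220),(758,166)]])
print("logger top sc z162",*[plane("scene",S(*p),162)[:2] for p in [(678,45),(720,27)]])
print("logger top top z162",*[plane("top",T(*p),162)[:2] for p in [(34,395),(104,390)]], "bar?")
print("ridge top z226 scene/top",plane("scene",S(178,420),226),plane("top",T(650,175),226))
print("cover edge z202",*[plane("top",T(*p),202)[:2] for p in [(524,100),(540,280),(740,84),(765,265)]])
print("hook tip",plane("top",T(421,188),160),plane("scene",S(437,362),160),tri([("top",T(421,208)),("scene",S(437,362))]))
for n in("top","scene"):
  K,R,t=cam(n);print(n,-R.T@t)
E
```

```text
seal inner TL,BL,BR z193 [629.7 151.6] [520.2 142.4] [531.1   5.2]
seal outer TL,BL [639.1 161. ] [510.8 149.4]
scene inner: front-left,back-left, [527.3 139.6] [633.7 150.7] [651.1  16.1]
scene outer frontleft, backleft [514.  148.3] [641.3 161.3]
dock 0 [470.5 392.3] [485.4 304.7] [414.1 292.9] [400.9 383.9]
dock 8 [469.9 391.2] [484.8 304.2] [413.9 292.4] [400.8 382.9]
dock 16 [469.4 390.1] [484.1 303.6] [413.7 291.9] [400.7 381.8]
dock 24 [468.8 389. ] [483.4 303.1] [413.5 291.5] [400.6 380.7]
dock sc 8 [416.1 292.4] [487.2 307.3] [471.7 390.7]
logger top sc z162 [444.  324.1] [442.7 358.6]
logger top top z162 [439.6 361.6] [444.1 311. ] bar?
ridge top z226 scene/top [599.4 -69.6 226. ] [595.5 -68.1 226. ]
cover edge z202 [653.8  13.2] [524.2   3.7] [ 667.9 -140.9] [ 537.4 -153.8]
hook tip [597.1  81.3 160. ] [595.8  76.1 160. ] [585.7  78.6 140.3]
top [ 384.1  221.  1217.5]
scene [981.2 -13.  912.5]
```

Request:
send_rows:
  targets:
    - [85,0,0,-0.6,0.125]
    - [85,0,0,-0.6,0.125]
    - [85,0.37,-1,0,0]
    - [85,0.37,-1,0,0]
    - [85,0.37,-1,0,0]
    - [85,0.37,-1,0,0]
    - [85,0.37,-1,0,0]
    - [85,0.37,-1,0,0]

```text
clock: 0.9
position: [295.6, -406.7, 285.7]
eef_rot: [0.997, 0.079, -0.0, -0.0]
force: [0.2, -0.1, -0.0]
finger_gap: 0.997
finger_force: 0.0
```

Request:
send_rows:
  targets:
    - [85,0.37,-1,0,0]
    - [85,0.37,-1,0,0]
    - [85,0.37,-1,0,0]
    - [85,0.37,-1,0,0]
    - [85,0.37,-1,0,0]
    - [85,0.37,-1,0,0]
    - [85,0.37,-1,0,0]
    - [85,0.37,-1,0,0]

```text
clock: 1.7
position: [345.1, -155.8, 285.9]
eef_rot: [0.997, 0.079, -0.0, -0.0]
force: [-0.3, -0.8, -0.2]
finger_gap: 0.996
finger_force: 0.0
```

Request:
send_rows:
  targets:
    - [85,0.37,-1,0,0]
    - [85,0.37,-1,0,0]
    - [85,0.37,-1,0,0]
    - [85,0.37,-1,0,0]
    - [85,0.37,-1,0,0]
    - [85,0.37,-1,0,0]
    - [85,0.37,-1,0,0]
    - [85,0.37,-1,0,0]

```text
clock: 2.5
position: [394.9, 95.2, 285.9]
eef_rot: [0.997, 0.079, -0.0, 0.0]
force: [0.8, -0.4, 0.3]
finger_gap: 0.995
finger_force: 0.0
```

Request:
send_rows:
  targets:
    - [85,0.37,-1,0,0]
    - [85,0.37,-1,0,0]
    - [85,0.37,-1,0,0]
    - [85,0.37,-1,0,0]
    - [85,0.37,-1,0,0]
    - [85,0.37,-1,0,0]
    - [85,0,0,0,0]
    - [85,0,0,0,0]

```text
clock: 3.3
position: [432.0, 282.4, 285.6]
eef_rot: [0.997, 0.08, -0.001, 0.0]
force: [0.0, -0.2, -0.0]
finger_gap: 0.994
finger_force: 0.0
```

Request:
send_rows:
  targets:
    - [85,0.37,-0.9,0,0]
    - [85,0.3,-1,0,0]
    - [85,0,0,0,0]

```text
clock: 3.6
position: [443.3, 342.6, 286.0]
eef_rot: [0.997, 0.08, -0.0, -0.0]
force: [-0.6, -0.3, 0.0]
finger_gap: 0.996
finger_force: 0.0
```

```bash
cat >> h.py <<'E'
from scipy.spatial.transform import Rotation as Ro
def wpose():
    s=manip.state(); c=manip.camera_info("wrist")
    T=np.eye(4);T[:3,:3]=Ro.from_quat(s["eef_rot"]).as_matrix();T[:3,3]=s["position"]
    return T@np.array(c["T_tool_cam"]),c["mtx"]
def wproj(W,K,p):
    q=np.linalg.inv(W)@np.array([*p,1.]);r=np.hypot(q[0],q[1]);th=np.arctan2(r,q[2])
    return K[:2,2]+K[0,0]*th*q[:2]/r
def wray(W,K,uv):
    d=(np.array(uv)-K[:2,2])/K[0,0];th=np.hypot(*d)
    return W[:3,3],W[:3,:3]@np.array([*(d/th*np.sin(th)),np.cos(th)])
def wplane(W,K,uv,z):
    C,d=wray(W,K,uv);return C+d*(z-C[2])/d[2]
def shot(name):
    W,K=wpose();im=manip.get_image("wrist")[:,:,::-1].copy();cv2.imwrite(f"pics/{name}.png",im);np.savez(f"pics/{name}.npz",W=W,K=K);return W,K,im
E
python3 - <<'E'
from h import *
W,K,im=shot("w1");print(manip.state()["position"],wproj(W,K,(443,342,162)),wproj(W,K,(443,342,0)),wproj(W,K,(590,78,160)))
E
```

```text
[443.14618448 341.40083278 285.9499926 ] [321.03987264 237.58884879] [320.30873984 196.68578734] [641.2588949  125.62291212]
```

View pics/w1.png

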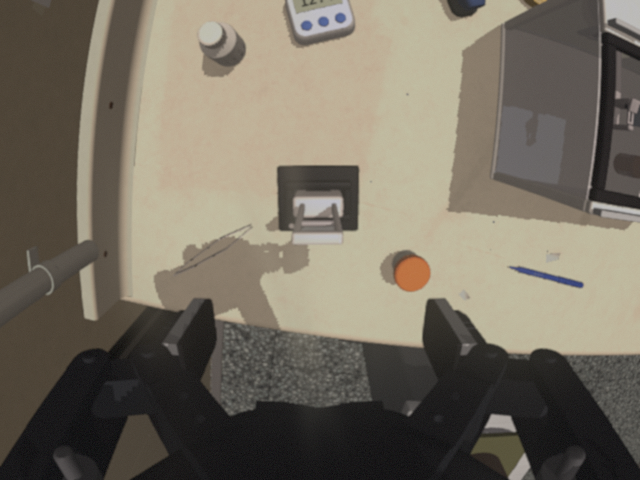

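Wrist view: the logger's top piece is centred near (317.5,238), against a predicted (321,237.6). So the logger lies about 2 mm further to the left, and its yaw matches the tool's. Next I go down and grip.

Request:
send_rows:
  targets:
    - [85,0,-0.06,0.5,0]
    - [85,0,0,0.8,0]
    - [85,0,0,0.8,0]
    - [85,0,0,0.8,0]
    - [85,0,0,0.8,0]
    - [70,0,0,0.5,0]
    - [60,0,0,0.27,0]
    - [55,0,0,0,0]
  force: 40

```text
clock: 4.45
position: [442.4, 342.5, 150.9]
eef_rot: [0.997, 0.079, -0.001, 0.001]
force: [0.5, -0.2, 0.2]
finger_gap: 0.643
finger_force: 0.0
```

Request:
send_rows:
  targets:
    - [45,0,0,0,0]
    - [40,0,0,0,0]
    - [30,0,0,0,0]
    - [30,0,0,0,0]
    - [30,0,0,0,0]
  force: 40

```text
clock: 4.95
position: [443.9, 344.1, 153.9]
eef_rot: [0.997, 0.079, 0.001, -0.001]
force: [-0.1, 0.8, 6.4]
finger_gap: 0.411
finger_force: 40.6
```

Request:
send_rows:
  targets:
    - [30,0,0,-0.2,0]
    - [30,0,0,-0.5,0]
    - [30,0,0,-1,0]
    - [30,0,0,-1,0]
    - [30,0,0,-1,0]
    - [30,0,0,-1,0]
    - [30,0,0,-1,0]
    - [30,0,0,-1,0]

```text
clock: 5.75
position: [442.5, 343.1, 355.0]
eef_rot: [0.997, 0.079, -0.0, 0.0]
force: [0.2, 0.3, -0.8]
finger_gap: 0.41
finger_force: 40.3
```

Request:
send_rows:
  targets:
    - [30,0,0,-0.8,0]
    - [30,0,0,0,0.07]
    - [30,0,0,0,0]
    - [30,0,0,0,0]

```text
clock: 6.15
position: [442.6, 343.1, 376.8]
eef_rot: [0.999, 0.045, -0.001, 0.0]
force: [1.2, -0.8, -1.5]
finger_gap: 0.413
finger_force: 40.3
```

```bash
python3 - <<'E'
from h import *
s=manip.state();R=Ro.from_quat(s["eef_rot"]).as_matrix()
print(s["position"],R[:,0],s["force"])
# yaw 0.09 pre-hook point: hatch center + (16-36) along ex
W,K,im=shot("w2")
for p in [(563,75,None)]:
  print(R.T@(np.array([563,75,s["position"][2]])-s["position"])/30)
E
```

```text
[442.57642384 343.13288893 376.79179116] [ 0.99594414  0.08996634 -0.00115114] [ 1.16630148 -0.79544715 -1.47835625]
[3.19374070e+00 9.26265502e+00 1.46648651e-03]
```

Request:
send_rows:
  targets:
    - [30,0.32,0.92,0,0]
    - [30,0.32,0.92,0,0]
    - [30,0.32,0.92,0,0]
    - [30,0.32,0.92,0,0]
    - [30,0.32,0.92,0,0]
    - [30,0.32,0.92,0,0]
    - [30,0.32,0.92,0,0]
    - [30,0.32,0.92,0,0]

```text
clock: 7.0
position: [539.0, 129.1, 376.1]
eef_rot: [0.999, 0.045, -0.001, 0.0]
force: [0.6, 0.8, -1.4]
finger_gap: 0.412
finger_force: 40.5
```

Request:
send_rows:
  targets:
    - [30,0.32,0.92,0,0]
    - [30,0.32,0.92,0,0]
    - [30,0,0,0,0]
    - [30,0,0,0,0]
    - [30,0,0,0,0]

```text
clock: 7.5
position: [562.7, 77.6, 376.7]
eef_rot: [0.999, 0.045, -0.001, -0.0]
force: [0.7, 0.5, -1.2]
finger_gap: 0.413
finger_force: 40.6
```

```bash
python3 - <<'E'
from h import *
print(manip.state()["position"])
W,K,im=shot("w3")
ex=np.array([.996,.09,0]);ey=np.array([-.09,.996,0]);H=np.array([583,76.5,193])
print([wproj(W,K,H+a*ex+b*ey).round(1) for a,b in [(-55,70),(55,70),(55,-70),(-55,-70)]])
for h in(123,147): print(wproj(W,K,(599,78,h)).round(1))
E
```

```text
[562.65086796  77.59107821 376.7216102 ]
[array([244.5, 255.7]), array([239.1, 129.6]), array([407.8, 129.9]), array([401.9, 255.6])]
[322.7 166.7]
[323.  169.1]
```

View pics/w3.png

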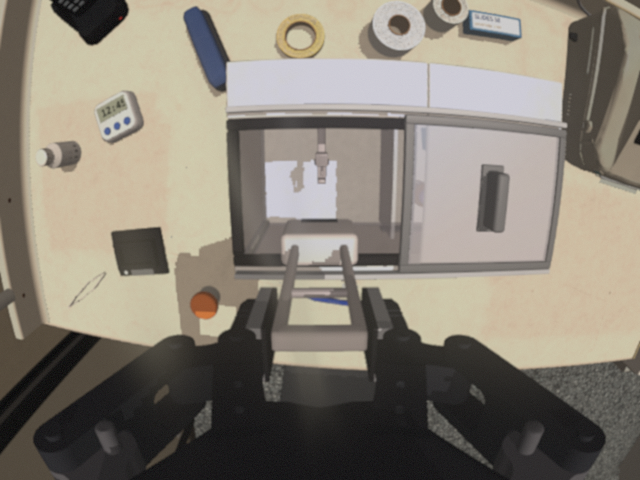

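Hatch corners match the prediction to about 1 px, and the hook is at column ~321.5, rows 150-184. I'll zoom in on the hook.

```bash
python3 - <<'E'
from h import *
im=cv2.imread("pics/w3.png");cv2.imwrite("pics/w3c.png",cv2.resize(im[125:195,280:365],None,fx=8,fy=8,interpolation=cv2.INTER_CUBIC))
d=np.load("pics/w3.npz")
np.set_printoptions(precision=1,suppress=True)
ex=np.array([.996,.09,0]);H=np.array([583,76.5,0])
for h in (123,135,147):
  print(h,"tip",[wproj(d["W"],d["K"],H+[0,0,h+19.5]+(16+a)*ex) for a in(-11,-6)],"hood",wproj(d["W"],d["K"],H+[0,0,h+25]+(16+6)*ex), "post",wproj(d["W"],d["K"],H+[0,0,h]+(16+10)*ex))
E
```

```text
123 tip [array([323. , 179.9]), array([323. , 174.8])] hood [323.1 163. ] post [322.8 157. ]
135 tip [array([323.1, 181.6]), array([323.1, 176.3])] hood [323.2 164.1] post [322.9 157.8]
147 tip [array([323.2, 183.4]), array([323.3, 177.9])] hood [323.3 165.3] post [323.1 158.7]
```

View pics/w3c.png

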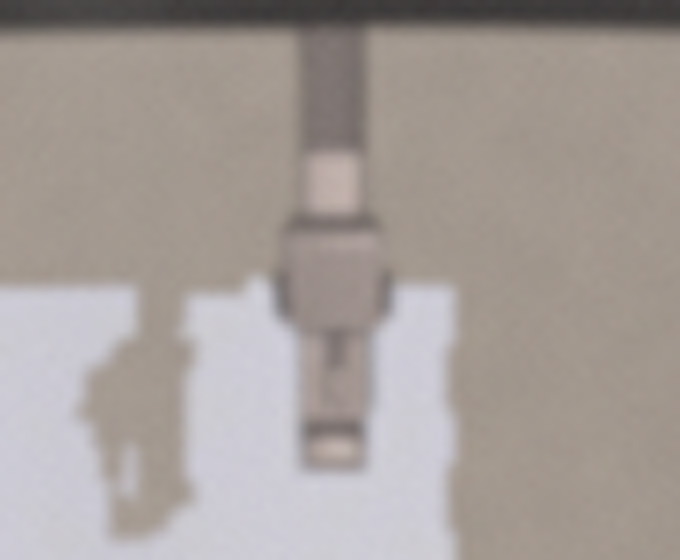

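Hook zoom: tip front edge at row 183.1, hood front at row 166.2, column 321.4. Lateral alignment is good, so I go down at the pre-hook position (bar at about z 173).

Request:
send_rows:
  targets:
    - [30,0,0,0.7,0]
    - [30,0,0,0.7,0]
    - [30,0,0,0.7,0]
    - [30,0,0,0.7,0]
    - [30,0,0,0.7,0]
    - [30,0,0,0.7,0]
    - [30,0,0,0.7,0]
    - [30,0,0,0.7,0]

```text
clock: 8.35
position: [562.7, 78.1, 208.5]
eef_rot: [0.999, 0.045, 0.0, -0.0]
force: [-0.1, -0.0, -1.8]
finger_gap: 0.416
finger_force: 40.6
```

Request:
send_rows:
  targets:
    - [30,0,0,0,0]
    - [30,0,0,0,0]

```text
clock: 8.55
position: [562.8, 77.7, 209.4]
eef_rot: [0.999, 0.045, -0.0, -0.0]
force: [0.7, 0.4, -0.6]
finger_gap: 0.413
finger_force: 40.6
```

```bash
python3 - <<'E'
from h import *
print(manip.state()["position"],manip.state()["force"])
W,K,im=shot("w4")
ex=np.array([.996,.09,0]);H=np.array([583,76.5,0])
u,v=wproj(W,K,H+14*ex+[0,0,150]).astype(int);print(u,v)
a=cv2.resize(im[v-50:v+50,u-65:u+65],None,fx=6,fy=6,interpolation=cv2.INTER_CUBIC);cv2.imwrite("pics/w4c.png",a);print("crop org",u-65,v-50)
E
```

```text
[562.79816798  77.69506401 209.40556502] [ 0.6668159   0.35597029 -0.61976823]
326 208
crop org 261 158
```

View pics/w4c.png

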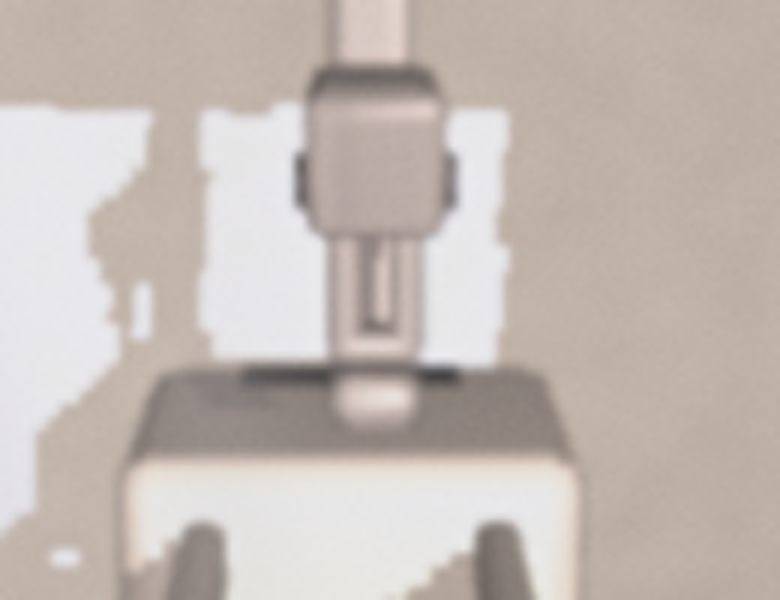

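Close view: hood front at about row 197.4, tip from row 220 to 229, column 323.5; the logger body is in front and the hook is not touched. I'll triangulate from the two heights.

```bash
python3 - <<'E'
from h import *
np.set_printoptions(precision=1,suppress=True)
P={}
for n in("w3","w4"): d=np.load(f"pics/{n}.npz");P[n]=(d["W"],d["K"])
def tr(ms):
    A=np.zeros((3,3));b=np.zeros(3)
    for n,uv in ms:
        C,d=wray(*P[n],uv);M=np.eye(3)-np.outer(d,d);A+=M;b+=M@C
    return np.linalg.solve(A,b)
H=np.array([583,76.5,0]);R=np.array([[.996,.09,0],[-.09,.996,0],[0,0,1]])
for nm,a,b in [("tipfront",(321.4,183),(323.4,228.8)),("tiprear",(321.4,178.7),(323.4,220)),("hoodfront",(321.4,166.2),(323.4,197.4))]:
    p=tr([("w3",a),("w4",b)]);print(nm,p,R@(p-H))
for z in(140,150,160,170): print(z,*[ (R@(wplane(*P["w4"],(323.4,r),z)-H))[:2] for r in (228.8,220,197.4)])
s=manip.state()["position"];print("tcp hatch",R@(s-H))
E
```

```text
tipfront [585.7  78.3 148.4] [  2.8   1.6 148.4]
tiprear [589.2  78.6 143.9] [  6.4   1.5 143.9]
hoodfront [601.4  79.8 145.2] [ 18.7   1.6 145.2]
140 [0.5 1.5] [5.4 1.5] [17.7  1.5]
150 [3.2 1.6] [7.9 1.6] [19.5  1.7]
160 [5.9 1.7] [10.3  1.8] [21.3  1.8]
170 [8.6 1.9] [12.7  1.9] [23.1  1.9]
tcp hatch [-19.4   2.8 210.5]
```

Request:
send_rows:
  targets:
    - [30,0.18,0.02,0,0]
    - [30,0.18,0.02,0,0]
    - [30,0.18,0,0,0]
    - [30,0.18,0,0,0]
    - [30,0.18,0,0,0]
    - [30,0.2,0,0,0]
    - [30,0,0,0,0]
    - [30,0,0,0,0]

```text
clock: 9.4
position: [596.1, 78.7, 209.0]
eef_rot: [0.999, 0.044, -0.0, -0.0]
force: [-0.5, 0.2, -1.4]
finger_gap: 0.41
finger_force: 40.6
```

```bash
python3 - <<'E'
from h import *
s=manip.state()
H=np.array([583,76.5,0]);R=np.array([[.996,.09,0],[-.09,.996,0],[0,0,1]])
print(R@(s["position"]-H),s["force"])
W,K,im=shot("w5")
T=Ro.from_quat(s["eef_rot"]).as_matrix()
for dz in(10,): 
  for x in(-4.5,0,4.5): print("toppiece",wproj(W,K,s["position"]+T@[x,0,0]+[0,0,dz]))
for x in (-2.5,2.5):print("bar",wproj(W,K,s["position"]+T@[x,0,0]+[0,0,-35]))
a=cv2.resize(im[160:350,230:420],None,fx=3,fy=3,interpolation=cv2.INTER_CUBIC);cv2.imwrite("pics/w5c.png",a)
E
```

```text
[ 13.21961433   1.01903318 209.01440508] [-0.46395274  0.22897392 -1.42142384]
toppiece [321.36535657 352.20979799]
toppiece [321.40264039 341.94320609]
toppiece [321.43978308 331.30277671]
bar [320.81960683 295.14940402]
bar [320.83956708 285.46734158]
```

View pics/w5c.png

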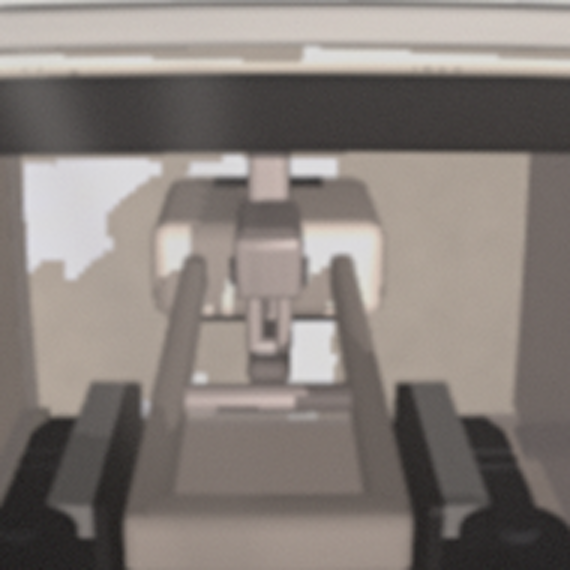

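Request:
send_rows:
  targets:
    - [30,0.03,0,0.15,0]
    - [30,0,0,0.15,0]
    - [30,0,0,0.1,0]
    - [30,0,0,0.1,0]
    - [30,0,0,0.1,0]
    - [30,0,0,0,0]

```text
clock: 10.05
position: [596.6, 78.8, 190.5]
eef_rot: [0.999, 0.044, -0.001, -0.0]
force: [-0.4, 0.2, -1.4]
finger_gap: 0.417
finger_force: 40.6
```

Request:
send_rows:
  targets:
    - [30,0,0,0.07,0]
    - [30,0,0,0.07,0]
    - [30,0,0,0.07,0]
    - [30,0,0,0,0]

```text
clock: 10.45
position: [596.7, 78.8, 184.5]
eef_rot: [0.999, 0.044, -0.0, -0.0]
force: [-0.6, -0.8, -1.0]
finger_gap: 0.412
finger_force: 40.6
```

Request:
send_rows:
  targets:
    - [30,0,0,0.05,0]
    - [30,0,0,0.05,0]
    - [30,0,0,0,0]

```text
clock: 10.75
position: [597.0, 78.8, 182.0]
eef_rot: [0.999, 0.044, 0.0, -0.0]
force: [-0.8, 0.4, 1.2]
finger_gap: 0.409
finger_force: 40.6
```

Request:
send_rows:
  targets:
    - [30,0,0,0.05,0]
    - [30,0,0,0.05,0]
    - [30,0,0,0,0]

```text
clock: 11.05
position: [597.1, 78.8, 179.2]
eef_rot: [0.999, 0.044, 0.0, 0.0]
force: [-0.3, 0.4, 2.5]
finger_gap: 0.41
finger_force: 40.8
```

Request:
send_rows:
  targets:
    - [30,0,0,0.05,0]
    - [30,0,0,0.05,0]
    - [30,0,0,0,0]

```text
clock: 11.35
position: [596.6, 78.8, 175.6]
eef_rot: [0.999, 0.044, -0.0, 0.0]
force: [-1.1, -0.1, 2.7]
finger_gap: 0.408
finger_force: 40.9
```

Request:
send_rows:
  targets:
    - [30,0,0,0.05,0]
    - [30,0,0,0.05,0]
    - [30,0,0,0.05,0]
    - [30,0,0,0,0]

```text
clock: 11.75
position: [596.2, 78.8, 170.6]
eef_rot: [0.999, 0.044, -0.001, 0.0]
force: [-1.4, -0.0, 1.0]
finger_gap: 0.41
finger_force: 40.9
```

Request:
send_rows:
  targets:
    - [30,0,0,0.05,0]
    - [30,0,0,0.05,0]
    - [30,0,0,0,0]

```text
clock: 12.05
position: [596.9, 78.8, 167.5]
eef_rot: [0.999, 0.044, -0.0, -0.0]
force: [-0.0, 0.5, -1.5]
finger_gap: 0.41
finger_force: 40.6
```

Request:
send_rows:
  targets:
    - [30,0,0,0.04,0]
    - [30,0,0,0,0]

```text
clock: 12.25
position: [597.1, 78.8, 167.0]
eef_rot: [0.999, 0.044, 0.0, -0.0]
force: [-0.0, 0.1, -1.0]
finger_gap: 0.413
finger_force: 40.6
```

Request:
send_rows:
  targets:
    - [30,0,0,0.03,0]
    - [30,0,0,0,0]

```text
clock: 12.45
position: [597.0, 78.8, 166.3]
eef_rot: [0.999, 0.044, 0.0, -0.0]
force: [-0.8, -1.1, -0.9]
finger_gap: 0.416
finger_force: 40.6
```

Request:
send_rows:
  targets:
    - [30,0,0,0.03,0]
    - [30,0,0,0,0]

```text
clock: 12.65
position: [596.9, 78.8, 165.3]
eef_rot: [0.999, 0.044, -0.0, -0.0]
force: [-0.2, -1.0, -0.4]
finger_gap: 0.412
finger_force: 40.6
```

Request:
send_rows:
  targets:
    - [30,0,0,0.03,0]
    - [30,0,0,0,0]

```text
clock: 12.85
position: [596.9, 78.8, 164.4]
eef_rot: [0.999, 0.044, -0.0, -0.0]
force: [0.0, -0.7, -1.5]
finger_gap: 0.41
finger_force: 40.6
```

Request:
send_rows:
  targets:
    - [30,0,0,0.02,0]
    - [30,0,0,0,0]

```text
clock: 13.05
position: [597.0, 78.8, 164.1]
eef_rot: [0.999, 0.044, 0.0, -0.0]
force: [0.6, -0.2, 0.6]
finger_gap: 0.411
finger_force: 40.8
```

Request:
send_rows:
  targets:
    - [30,0,0,0.02,0]
    - [30,0,0,0,0]

```text
clock: 13.25
position: [597.1, 78.8, 164.0]
eef_rot: [0.999, 0.044, 0.0, 0.0]
force: [-1.3, 0.7, 3.2]
finger_gap: 0.411
finger_force: 41.0
```

Request:
send_rows:
  targets:
    - [30,0,0,0.01,0]
    - [30,0,0,0,0]

```text
clock: 13.45
position: [597.2, 78.8, 163.9]
eef_rot: [0.999, 0.044, 0.0, -0.0]
force: [-2.1, -0.2, 4.9]
finger_gap: 0.413
finger_force: 41.2
```

Firm stop at TCP z 164 (bar about 129), and the gate has snapped shut. Relieve the load and let go.

Request:
send_rows:
  targets:
    - [30,0,0,-0.02,0]
    - [38,0,0,0,0]
    - [44,0,0,0,0]
    - [50,0,0,0,0]
    - [56,0,0,0,0]
    - [56,0,0,0,0]
    - [56,0,0,0,0]

```text
clock: 14.15
position: [596.9, 78.8, 163.5]
eef_rot: [0.999, 0.044, -0.0, -0.0]
force: [-0.1, -0.1, -0.1]
finger_gap: 0.659
finger_force: 0.0
```

```bash
python3 - <<'E'
from h import *
W,K,im=shot("w6");print(manip.state()["force"],manip.state()["clock"])
a=cv2.resize(im[160:350,210:440],None,fx=3,fy=3,interpolation=cv2.INTER_CUBIC);cv2.imwrite("pics/w6c.png",a)
E
```

```text
[ 0.02962407 -0.32910923 -0.87638046] 14.2
```

View pics/w6c.png

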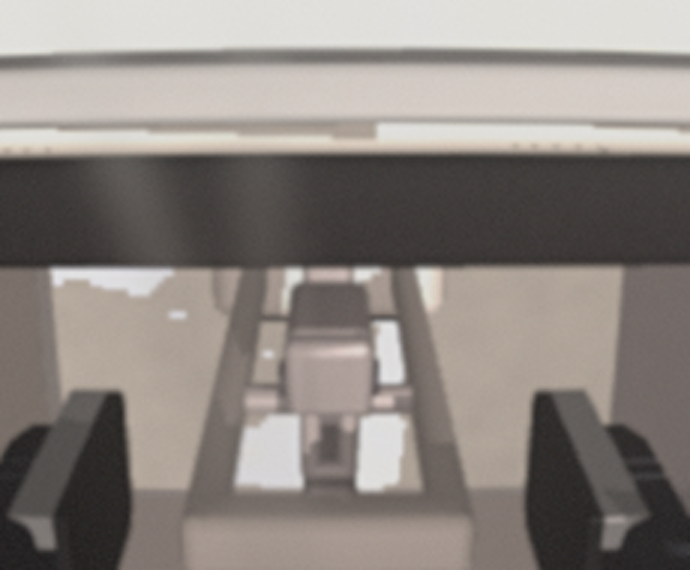

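Logger hangs with its bar in the U under the hood, and the fingers (open 56 mm) are clear of it. Retreat, then close the cover.

Request:
send_rows:
  targets:
    - [56,0,0,-0.3,0]
    - [56,0,0,-0.5,0]
    - [56,0,0,-0.9,0]
    - [56,0,0,-0.9,0]
    - [56,0,0,-0.9,0]
    - [56,-0.15,0.9,0,0]
    - [56,-0.15,1,0,0]
    - [56,-0.13,1,0,0]

```text
clock: 15.0
position: [592.1, -9.7, 271.1]
eef_rot: [0.999, 0.045, 0.002, 0.0]
force: [0.6, -0.3, 0.6]
finger_gap: 0.659
finger_force: 0.0
```

Request:
send_rows:
  targets:
    - [56,0,1,0,0]
    - [56,0,1,0,0]
    - [56,0,0,0,0]
    - [56,0,0,0,0]

```text
clock: 15.4
position: [597.4, -69.2, 270.0]
eef_rot: [0.999, 0.044, 0.001, -0.0]
force: [0.0, 0.2, 0.9]
finger_gap: 0.655
finger_force: 0.0
```

```bash
python3 - <<'E'
from h import *
s=manip.state();W,K,im=shot("w7")
H=np.array([583,76.5,0]);R=np.array([[.996,.09,0],[-.09,.996,0],[0,0,1]])
print("tcp",s["position"],R@(s["position"]-H))
d=np.load("pics/w3.npz")
print("ridge from w3",R@(wplane(d["W"],d["K"],(500,201),226)-H))
p=wproj(W,K,H+R.T@[0.8,-146,226]);print("pred px",p)
u,v=p.astype(int);g=cv2.cvtColor(im,cv2.COLOR_BGR2GRAY)
print("row",g[v,u-60:u+60:3]);print("col",g[v-90:v+90:4,u])
E
```

```text
tcp [597.3940592  -69.18015508 270.04258527] [   1.225269   -146.39289979  270.04258527]
ridge from w3 [   2.54021949 -143.60306077  226.        ]
pred px [319.97559442 283.68249446]
row [167 170 167 168 168 166 166 166 165 166 167 166 164 167 100  96  90  97
 109 110 110 110 109  99  80  80  76 157 169 170 169 169 168 169 169 168
 167 168 168 167]
col [172 173 172 172 171 161 110 115  77  69  72  98 110 109 111 110 110 109
 109 109 111 109 111 108 102  81  82  82  81  80  81  81  82  92 166 165
 165 166 164 166 148  98 114 110 158]
```

Request:
send_rows:
  targets:
    - [56,0,0,0.5,0]
    - [56,0,0,0.5,0]
    - [56,0,0,0.3,0]
    - [56,0,0,0.15,0]
    - [30,0,0,0,0]
    - [6,0,0,0,0]
    - [6,0,0,0,0]
    - [6,0,0,0,0]
  force: 30

```text
clock: 16.25
position: [597.5, -68.9, 226.0]
eef_rot: [0.999, 0.045, 0.001, 0.0]
force: [0.4, -0.1, 0.8]
finger_gap: 0.132
finger_force: 33.4
```

Request:
send_rows:
  targets:
    - [6,0,0,0,0]
    - [6,0,0,0,0]

```text
clock: 16.45
position: [597.5, -68.9, 226.0]
eef_rot: [0.999, 0.044, 0.001, 0.0]
force: [-0.4, -1.3, 2.3]
finger_gap: 0.133
finger_force: 33.6
```

Request:
send_rows:
  targets:
    - [6,0,-0.2,0,0]
    - [6,0,-0.6,0,0]
    - [6,0,-0.6,0,0]
    - [6,0,-0.6,0,0]
    - [6,0,-0.6,0,0]
    - [6,0,-0.6,0,0]
    - [6,0,-0.6,0,0]
    - [6,0,0,0,0]

```text
clock: 17.25
position: [586.6, 48.5, 226.0]
eef_rot: [0.999, 0.046, 0.0, -0.001]
force: [-1.2, 1.6, 5.3]
finger_gap: 0.129
finger_force: 34.1
```

Request:
send_rows:
  targets:
    - [6,0,-0.4,0,0]
    - [6,0,-0.3,0,0]
    - [6,0,-0.2,0,0]
    - [6,0,0,0,0]

```text
clock: 17.65
position: [584.2, 74.3, 226.0]
eef_rot: [0.999, 0.045, 0.0, -0.001]
force: [-1.6, 1.2, 5.9]
finger_gap: 0.13
finger_force: 34.1
```

Request:
send_rows:
  targets:
    - [6,0,-0.05,0,0]
    - [6,0,-0.04,0,0]
    - [6,0,0,0,0]

```text
clock: 17.95
position: [584.0, 76.0, 226.0]
eef_rot: [0.999, 0.045, 0.0, -0.0]
force: [-1.8, -1.3, 5.8]
finger_gap: 0.132
finger_force: 34.1
```

Request:
send_rows:
  targets:
    - [6,0,-0.05,0,0]
    - [6,0,0,0,0]

```text
clock: 18.15
position: [583.9, 77.4, 226.0]
eef_rot: [0.999, 0.045, 0.0, -0.0]
force: [-1.6, -1.8, 4.6]
finger_gap: 0.131
finger_force: 34.1
```

Request:
send_rows:
  targets:
    - [6,0,-0.05,0,0]
    - [6,0,-0.03,0,0]
    - [6,0,0,0,0]

```text
clock: 18.45
position: [583.8, 77.6, 226.0]
eef_rot: [0.999, 0.045, 0.0, 0.002]
force: [-1.4, -9.8, 5.9]
finger_gap: 0.134
finger_force: 34.1
```

Request:
send_rows:
  targets:
    - [6,0,-0.05,0,0]
    - [6,0,0,0,0]

```text
clock: 18.65
position: [583.8, 77.7, 226.0]
eef_rot: [0.999, 0.045, 0.0, 0.004]
force: [-1.5, -14.3, 6.1]
finger_gap: 0.128
finger_force: 34.2
```

Hard stop reached at y 77.6, so the cover is shut. Back off the load, release and rise.

Request:
send_rows:
  targets:
    - [6,0,0.1,0,0]
    - [6,0,0,0,0]
    - [20,0,0,0,0]
    - [40,0,0,0,0]
    - [50,0,0,0,0]
    - [50,0,0,0,0]
    - [50,0,0,0,0]

```text
clock: 19.35
position: [584.0, 77.0, 224.8]
eef_rot: [0.999, 0.044, -0.0, -0.0]
force: [-0.0, 0.2, 0.9]
finger_gap: 0.586
finger_force: 0.0
```

Request:
send_rows:
  targets:
    - [50,0,0,-0.3,0]
    - [50,0,0,-0.6,0]
    - [50,0,0,-1,0]
    - [50,0,0,-1,0]
    - [50,0,0,-1,0]
    - [50,0,0,-1,0]
    - [50,0,0,0,0]
    - [50,0,0,0,0]

```text
clock: 20.15
position: [584.4, 76.7, 373.5]
eef_rot: [0.999, 0.044, 0.001, -0.0]
force: [0.1, 0.3, -1.5]
finger_gap: 0.587
finger_force: 0.0
```

```bash
python3 - <<'E'
from h import *
s=manip.state();W,K,im=shot("w8");print(s["position"],s["clock"])
H=np.array([583,76.5,0]);R=np.array([[.996,.09,0],[-.09,.996,0],[0,0,1]])
p=wproj(W,K,H+R.T@[1,0,226]);u,v=p.astype(int);g=cv2.cvtColor(im,cv2.COLOR_BGR2GRAY)
print(p,g[v-10,u-45:u+45:2])
W0=np.load("pics/w3.npz")
E
```

```text
[584.43869702  76.72374653 373.54322457] 20.15
[320.22515541 229.37060747] [166 165 166 164 166 164 164 162 163 164 161 164 163 164 161 115  85  84
  84 100 106 110 111 113 104  93 106 108 120 161 166 164 163 164 166 173
 179 179 179 168 165 164 164 165 165]
```

```bash
python3 -c "
from bench import manip
print(manip.close_job())"
```

```text
the job is handed in; nothing more can be done
None
```

The logger hangs on the snap hook by its bar with the gate shut above it as far as the push-down forces show, the cover is slid to its stop, and the job was handed in at about 20 s; no verdict came back.

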